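Carry a polished mill roll on its tray to the felt pad

TASK

Lift the tray by its dark wooden handle clear of its block and, by tilting it, bring the polished brass roll from the end stop onto the white strip at the crown of the tray's floor and keep it over the strip for a second; then carry the tray to the blue felt pad with the roll balanced about the middle all the way, and keep the roll over the strip for three more seconds with the tray held a few centimetres above the pad. Lower the tray gently onto the pad, centred and lengthwise along it, let go and back away, leaving the roll at rest over the white strip; never touch the roll, let it fall out or bang it against a red stop, and leave the other things on the bench alone.

Things in the scene. Friction and masses are not known exactly. Their poses are not given: they have to be found in the camera images.
- tray: Open tray 130 x 286 mm, about 0.45 kg. Origin: centre of its flat underside; z up, y along its length (the way the roll rolls), x across. Its black floor is gently arched along y (radius 1.6 m, highest at y = 0): at y the floor falls outwards with slope y/1.6 rad, so the roll runs off to an end by itself. Grey side rails and red end stops are 42 mm high.
- handle (a point): Centre of the tray's handle: a dark wooden bar along the tray's x above its middle (tray y = 0), 117 mm above the underside. The bar is 20 mm thick in y, 26 mm high, 114 mm long between its posts; the roll passes beneath it (roll top 64 mm, bar bottom 104 mm above the underside). Held from above, the tray follows the gripper but may hang 0.02 rad off. Axes as the tray's.
- strip (a point): Middle of the white strip across the crown of the tray's floor, 14 mm above the underside. The strip is 50 mm wide (tray y -25 to +25 mm): the roll's centre must lie over it; steadiest near its middle, as on a level tray the roll stays put only within about 25 mm of it. Axes as the tray's.
- stop_a (a point): Inner face of the red end stop at the tray's +y end, at y = +135 mm; the other is at -135 mm. At the start the roll rests against the +y stop. It touches a stop when its centre is at tray y = +-110 mm and must not run into one faster than about 0.2 m/s.
- roll: Brass roll with round ends, radius 25 mm, 100 mm long, about 0.35 kg, lying across the tray. Origin: its centre (39 mm above the tray's underside at the crown); x along its axis, y and z turn as it rolls. Acceleration along tray y: about 6.7 m/s2 times (downhill slope in rad, tilt and arch together), less rolling resistance worth about 0.018 rad, less 0.68 times the tray's own acceleration.
- pad: Fixed blue felt pad on a metal plate, 160 x 300 mm, the place for the tray. Origin: centre of its underside, on the bench; its flat top is 20 mm above. The tray's y must lie along its y (either way round).
- block: Fixed wooden block 120 x 220 mm, top 30 mm above the bench, on which the tray stands at the start. Origin: centre of its underside.
- brick: Black soldering brick, 90 x 160 x 40 mm, on a white tile 12 mm high. Origin: centre of underside. Leave alone.
- burs: Round black stand with steel burs, 84 mm across, 76 mm high. Origin: centre of underside. Leave alone.
- graver: Screwdriver-like hand tool with a blue handle, 190 mm long, lying on the bench. Leave alone.
- hammer: Small hammer lying on the bench. Leave alone.
- tweezers: Steel tweezers, 150 mm long, lying on the bench. Leave alone.
- bezel: Steel bangle ring, 64 mm across, 12 mm high, lying on the bench. Origin: centre of underside. Leave alone.
There are look-alikes about, which are no part of the job. What is meant by the roll is not pink or turquoise, and is the larger of those in its own colour.

How it is judged:
By the outcome, as a careful person would: the job done as asked, in the order asked, and still so for the second after the job is handed in, with the robot touching nothing.
It also fails if it takes over 72 s, if anything falls off the work surface, if the arm or the gripper's body presses on something with over 40 N, if the wrist force passes 120 N, or if a joint passes its speed limit or range.

ROBOT

A 7-joint arm with a two-finger parallel gripper is mounted at the origin on the work surface. World frame = base frame: x ahead of the robot, y to its left, z up, the work surface at z = 0. Lengths are in m, angles in rad, forces in N, time in s.
With the tool pointing down it reaches from about 0.35 to 0.9 m from the base axis. Payload 8.1 kg.
Tool frame: the origin (TCP) lies on the front face of the gripper's body, between the roots of the fingers; the fingertips stand 66 mm ahead of it and the grasp point (between the pads) lies 47 mm ahead of it; z points along the fingers, y is the line along which they close (so a half turn about z gives the same grasp; the last joint's range is limited). The gripper opens to 92 mm and grips with 3 to 60 N. Pads are 19 mm wide; open, the fingers measure 130 mm over their backs; the gripper's body (75 mm by 190 mm) begins 47 mm behind the grasp point.
Start: joints at [-1.284, 0.434, 0.025, 1.573, -0.012, 1.134, -0.075], TCP at [0.238, 0.578, 0.292] pointing down, gripper open.
Joint ranges: [-2.62, 2.62], [-0.44, 2.09], [-1.27, 1.32], [0.08, 2.57], [-1.32, 4.46], [0.12, 2], [-2.74, 2.74]. Speed limits (rad/s): [2.22, 2.22, 3.01, 3.01, 3.14, 3.14, 3.14].

INTERFACE

Orientations are given as a rotation vector (axis times angle).
In Python, from bench import sensors, eyes, ticket gives the robot as it stands. The module is installed in compiled form; this text tells all that it offers.
- The arm moves only by the shell command python3 -m creep 'ROWS' [FORCE]. ROWS is JSON, a list of rows, each an object of numbers: "fingers": the opening, from 0 (shut) to 1 (fully open); "x", "y", "z": the shift along the tool's x, y, z in m; "rx", "ry", "rz": the turn, a rotation vector about the tool's x, y, z in degrees. In form: [{"fingers": .., "x": .., "y": .., "z": .., "rx": .., "ry": .., "rz": ..}, ...]. A call has 1 to 8 rows; each row shifts and turns the commanded pose from where the row before left it, along the tool's axes as they then stand; what a row does not reach is not made up. A row lasts 1/8 s, in which the tool goes at most 62.5 mm and 10.7 degrees, less where a joint would pass 70% of its speed; a pose out of reach is approached as far as the arm can. A call is refused whole if a number of a shift passes 0.0625 or a number of a turn 10.7, either way. A call with a gripper value outside its range is refused whole. The fingers move at their own pace and stop on an object; FORCE is the grip in N (left out, the last holds). Time passes only in rows, so rows that do not move let the fingers close. It gives the time, the measured TCP pose, the force, the opening and the grip force at its end, in the units of the state.
- sensors.get_state(): the state, without advancing time (a new reading comes with each control period).
- eyes.read_camera(name): name is "side" or "top"; returns the picture (384x512x3 uint8, red, green, blue); there is no depth.
- eyes.camera_params(name): a dict with "K" (3x3 intrinsics, pixels), "origin" and "rotation" of the camera in the world. Camera axes: x right, y up, looking along -z (the intrinsics and any distortion apply to the point x, -y, -z); pixel columns grow to the right and rows downward; lengths in m; the calibration is good to about 2 mm. A picture is of the moment at which its call begins. camera_params takes no time and is no camera call.
- ticket.finish_job(): hands the job in; it is judged then, once.
The state is a dict: "time": time; "joint_pos": joint angles; "qvel": joint speeds; "tau": joint torques, N m; "tool_pos": TCP position; "eef_rot": TCP orientation; "wrist_force": force on the tool from outside, world axes, zero at the start; "ft_torque": the same for the moment, N m; "width": finger opening in m; "gripper_force": force on a finger pad.
Only numpy, scipy, OpenCV 4.12 (cv2) and the standard library are available. Lean on these libraries where they do the work, as an engineer would, in place of code of your own. Each camera call takes 0.05 s, during which the arm holds its last target. There are 200 camera calls.

## Working session

There is one attempt and no reset: what is moved stays moved. The work goes in short steps, Python scripts to look and compute and a shell command to move; the robot and the scene stay as the last step left them, time stands still between calls to the robot, and variables do not carry over. Pictures are saved under pics/ and viewed, at most 10 in all, crops included, and the job is handed in when it is done.

```bash
mkdir -p pics; python3 - <<'E'
from bench import sensors, eyes
import cv2,numpy as np
for n in("side","top"):
    im=eyes.read_camera(n); cv2.imwrite(f"pics/{n}0.png",im[:,:,::-1]); p=eyes.camera_params(n); print(n,{k:np.round(v,4).tolist() if not isinstance(v,str) else v for k,v in p.items()})
s=sensors.get_state(); print({k:np.round(v,3).tolist() for k,v in s.items()})
E
```

```text
side {'K': [[427.2949, 0.0, 259.733], [0.0, 427.2949, 188.3527], [0.0, 0.0, 1.0]], 'origin': [-0.2004, -0.7977, 0.8648], 'rotation': [0.8962, -0.3888, -0.7088]}
top {'K': [[359.3269, 0.0, 256.9278], [0.0, 359.3269, 196.48], [0.0, 0.0, 1.0]], 'origin': [0.3032, -0.0412, 1.4227], 'rotation': [0.1348, -0.1458, -1.5414]}
{'time': 0.1, 'joint_pos': [-1.284, 0.435, 0.025, 1.574, -0.012, 1.134, -0.075], 'qvel': [-0.0, -0.001, 0.0, -0.002, 0.002, -0.0, -0.001], 'tau': [0.003, -66.912, 0.988, -31.515, -0.061, 0.037, 0.0], 'tool_pos': [0.237, 0.578, 0.292], 'eef_rot': [-0.608, -3.082, 0.002], 'wrist_force': [-0.485, -0.405, 0.449], 'ft_torque': [0.016, 0.003, 0.039], 'gripper_force': 0.0, 'width': 0.092}
```

View pics/top0.png

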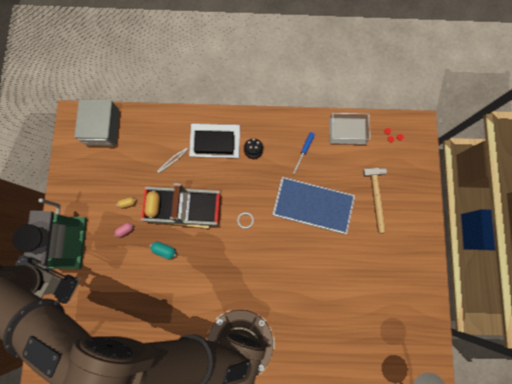

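View pics/side0.png

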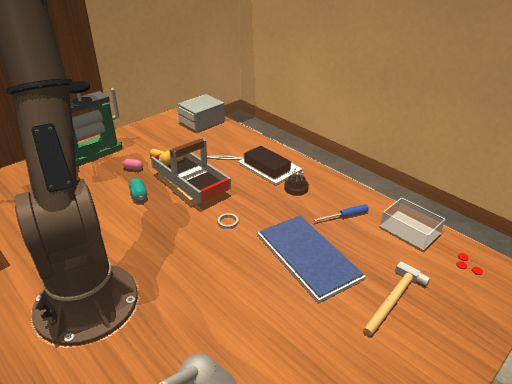

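The top view shows the tray at about (182,206), with a brass roll inside its left end at (152,204). The pad is at (314,205) and the bezel at (245,220). The side view agrees: tray at (190,175), pad at (310,256).

Things that could be taken for the roll, by top pixel:
- small brass roll outside the tray (126,203)
- pink roll (124,230)
- turquoise roll (163,250)
- larger brass roll in the tray (152,204), which is my choice

Next I'll check that choice in a close crop.

```bash
cat > h.py <<'E'
from bench import sensors, eyes
import cv2,numpy as np
from scipy.spatial.transform import Rotation as R
P={n:eyes.camera_params(n) for n in("side","top")}
def cam(n):
    p=P[n]; return np.array(p["K"]),np.array(p["origin"]),R.from_rotvec(p["rotation"])
def ray(n,px):
    K,o,r=cam(n); v=np.linalg.inv(K)@np.array([px[0],px[1],1.]); return o,r.apply([v[0],-v[1],-v[2]])
def onplane(n,px,z):
    o,d=ray(n,px); return o+d*(z-o[2])/d[2]
def tri(a,b):  # side px, top px -> midpoint, gap
    (o1,d1),(o2,d2)=ray("side",a),ray("top",b)
    d1/=np.linalg.norm(d1);d2/=np.linalg.norm(d2)
    t=np.linalg.lstsq(np.c_[d1,-d2],o2-o1,rcond=None)[0]; p,q=o1+t[0]*d1,o2+t[1]*d2
    return (p+q)/2,np.linalg.norm(p-q)
def proj(n,X):
    K,o,r=cam(n); c=r.inv().apply(np.array(X)-o); c=K@np.array([c[0],-c[1],-c[2]]); return c[:2]/c[2]
E
python3 - <<'E'
from h import *
t=cv2.imread("pics/top0.png");s=cv2.imread("pics/side0.png")
a=cv2.resize(t[170:245,105:235],None,fx=6,fy=6,interpolation=cv2.INTER_CUBIC)[:,:]
b=cv2.resize(s[130:210,140:240],None,fx=6,fy=6,interpolation=cv2.INTER_CUBIC)
cv2.imwrite("pics/ct.png",a);cv2.imwrite("pics/cs.png",b)
# pad
for n,im,roi in(("top",t,(270,175,90,60)),("side",s,(250,205,120,95))):
    x,y,w,h=roi; hsv=cv2.cvtColor(im,cv2.COLOR_BGR2HSV)[y:y+h,x:x+w]
    m=cv2.inRange(hsv,(100,80,40),(130,255,255)); c=max(cv2.findContours(m,0,1)[0],key=cv2.contourArea)
    q=cv2.approxPolyDP(c,0.04*cv2.arcLength(c,True),True)[:,0]+[x,y]
    (cx,cy),sz,_=cv2.minAreaRect(c); M=cv2.moments(c); ce=(M['m10']/M['m00']+x,M['m01']/M['m00']+y)
    print(n,q.tolist(),np.round(ce,1)); print(np.round([onplane(n,p,.02) for p in q],3).tolist(), onplane(n,ce,.02).round(4))
E
```

```text
top [[284, 180], [276, 213], [344, 230], [350, 196]] [314.  204.8]
[[0.627, -0.155, 0.02], [0.493, -0.125, 0.02], [0.433, -0.392, 0.02], [0.569, -0.418, 0.02]] [ 0.5299 -0.2744  0.02  ]
side [[261, 231], [319, 295], [362, 274], [300, 216]] [311.  254.9]
[[0.497, -0.121, 0.02], [0.431, -0.397, 0.02], [0.571, -0.432, 0.02], [0.637, -0.155, 0.02]] [ 0.5279 -0.2905  0.02  ]
```

View pics/ct.png

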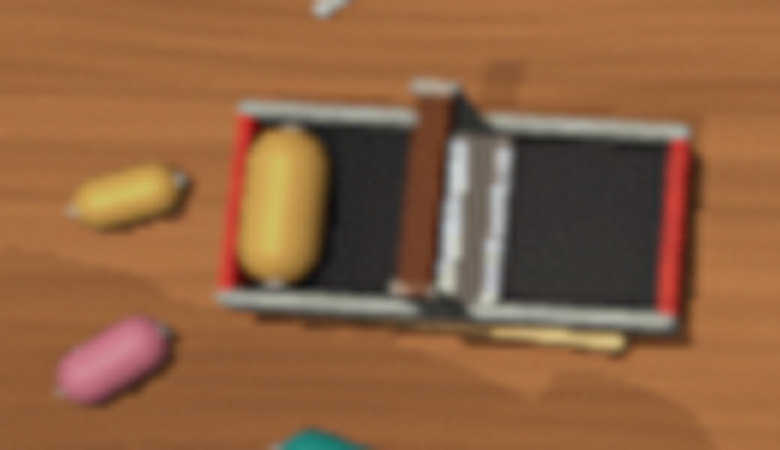

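View pics/cs.png

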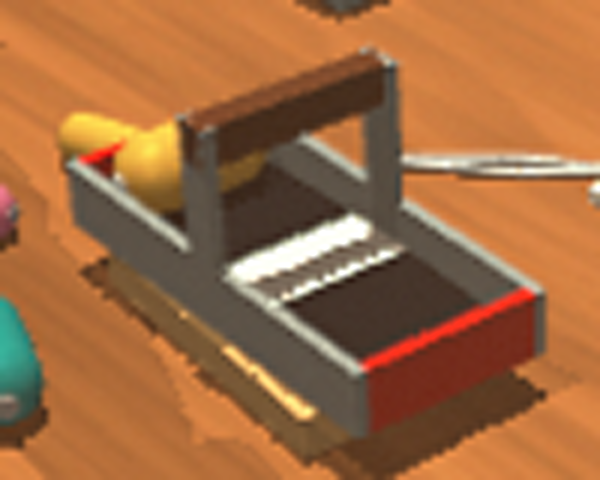

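The crop confirms the choice: the larger brass roll lies in the tray against the left (world +y) red stop, at crop (283,205), and the handle is at crop (427,190). The smaller brass roll is outside the tray. Now I'll work out the tray, handle and pad poses from both views.

```bash
python3 - <<'E'
from h import *
T=lambda p:(p[0]/6+105-.42,p[1]/6+170-.42); S=lambda p:(p[0]/6+140-.42,p[1]/6+130-.42)
tc=[(241,101),(690,124),(676,329),(218,305)]
print("rail top", [onplane("top",T(p),.072).round(3).tolist() for p in tc])
m=np.mean([onplane("top",T(p),.072) for p in tc],0); print(m)
print("side", [onplane("side",S(p),.072).round(3).tolist() for p in [(540,290),(365,368),(70,160)]])
for n,a,b in(("E-NE",(540,290),(690,124)),("SE",(365,368),(676,329)),("SW",(70,160),(218,305)),("bar N",(373,56),(436,95)),("bar S",(196,126),(413,290))):
    p,g=tri(S(a),T(b)); print(n,p.round(4),round(g,4))
for a,b in(((261,231),(276,213)),((319,295),(344,230)),((362,274),(350,196)),((300,216),(284,180))):
    p,g=tri(a,b); print("pad",p.round(4),round(g,4))
s=sensors.get_state(); print(R.from_rotvec(s["eef_rot"]).as_matrix().round(4))
E
```

```text
rail top [[0.576, 0.383, 0.072], [0.569, 0.096, 0.072], [0.437, 0.099, 0.072], [0.445, 0.387, 0.072]]
[0.50695274 0.24094732 0.072     ]
side [[0.567, 0.098, 0.072], [0.45, 0.105, 0.072], [0.454, 0.391, 0.072]]
E-NE [0.5674 0.0966 0.0725] 0.0029
SE [0.4394 0.096  0.0819] 0.007
SW [0.447  0.383  0.0783] 0.0055
bar N [0.5657 0.2379 0.1621] 0.0026
bar S [0.4493 0.2442 0.1601] 0.0034
pad [ 0.4932 -0.1247  0.0244] 0.001
pad [ 0.4345 -0.3938  0.0139] 0.0021
pad [ 0.5746 -0.4247  0.0107] 0.0108
pad [ 0.629  -0.1567  0.0246] 0.007
[[-9.25e-01  3.80e-01 -4.00e-04]
 [ 3.80e-01  9.25e-01 -1.30e-03]
 [-1.00e-04 -1.40e-03 -1.00e+00]]
```

```bash
python3 -m creep '[{"rz":-10.1},{"rz":-10.2},{"x":-0.04,"y":-0.05},{"x":-0.04,"y":-0.05},{"x":-0.04,"y":-0.05},{"x":-0.04,"y":-0.05},{"x":-0.04,"y":-0.05},{"x":-0.04,"y":-0.05}]' 20; python3 -m creep '[{"x":-0.03,"y":-0.02},{"x":-0.01,"y":-0.007},{},{}]'; python3 - <<'E'
from h import *
s=sensors.get_state(); M=R.from_rotvec(s["eef_rot"]).as_matrix(); print(M.round(3)); print(M.T@(np.array([.5075,.241,.194])-s["tool_pos"]))
E
```

```text
[[-0.925  0.38  -0.   ]
 [ 0.38   0.925 -0.001]
 [-0.    -0.001 -1.   ]]
[-0.37784834 -0.20870824  0.09787516]schema error: expected keys fingers, x, y, z, rx, ry, rz
schema error: expected keys fingers, x, y, z, rx, ry, rz
```

```bash
python3 -m creep '[{"fingers":1,"x":0,"y":0,"z":0,"rx":0,"ry":0,"rz":-10.1},{"fingers":1,"x":0,"y":0,"z":0,"rx":0,"ry":0,"rz":-10.2},{"fingers":1,"x":-0.04,"y":-0.05,"z":0,"rx":0,"ry":0,"rz":0},{"fingers":1,"x":-0.04,"y":-0.05,"z":0,"rx":0,"ry":0,"rz":0},{"fingers":1,"x":-0.04,"y":-0.05,"z":0,"rx":0,"ry":0,"rz":0},{"fingers":1,"x":-0.04,"y":-0.05,"z":0,"rx":0,"ry":0,"rz":0},{"fingers":1,"x":-0.04,"y":-0.05,"z":0,"rx":0,"ry":0,"rz":0},{"fingers":1,"x":-0.04,"y":-0.05,"z":0,"rx":0,"ry":0,"rz":0}]' 20; python3 -m creep '[{"fingers":1,"x":-0.03,"y":-0.02,"z":0,"rx":0,"ry":0,"rz":0},{"fingers":1,"x":-0.01,"y":-0.007,"z":0,"rx":0,"ry":0,"rz":0},{"fingers":1,"x":0,"y":0,"z":0,"rx":0,"ry":0,"rz":0},{"fingers":1,"x":0,"y":0,"z":0,"rx":0,"ry":0,"rz":0}]'; python3 - <<'E'
from h import *
s=sensors.get_state(); M=R.from_rotvec(s["eef_rot"]).as_matrix(); print(M.round(3)); print(M.T@(np.array([.5075,.241,.194])-s["tool_pos"]))
E
```

```text
time: 1.1
tool_pos: [0.462, 0.2753, 0.2921]
eef_rot: [-0.056, -3.141, -0.0]
wrist_force: [0.3, -0.4, 0.2]
width: 0.0915
gripper_force: 0.0
time: 1.6
tool_pos: [0.499, 0.2503, 0.292]
eef_rot: [-0.052, -3.14, -0.001]
wrist_force: [-0.2, -0.1, 0.4]
width: 0.0917
gripper_force: 0.0
[[-0.999  0.033 -0.001]
 [ 0.033  0.999  0.   ]
 [ 0.001  0.    -1.   ]]
[-0.00890973 -0.00907743  0.09800859]
```

```bash
python3 -m creep '[{"fingers":1,"x":-0.009,"y":-0.009,"z":0.025,"rx":0,"ry":0,"rz":0},{"fingers":1,"x":0,"y":0,"z":0.025,"rx":0,"ry":0,"rz":0},{"fingers":1,"x":0,"y":0,"z":0.025,"rx":0,"ry":0,"rz":0},{"fingers":1,"x":0,"y":0,"z":0.023,"rx":0,"ry":0,"rz":0},{"fingers":1,"x":0,"y":0,"z":0,"rx":0,"ry":0,"rz":0}]'; python3 - <<'E'
from h import *
for n,(x,y,w,h) in(("top",(115,150,130,95)),("side",(120,80,130,130))):
    im=eyes.read_camera(n); 
    cv2.imwrite(f"pics/{n}1.png",cv2.resize(im[y:y+h,x:x+w,::-1],None,fx=4,fy=4,interpolation=cv2.INTER_CUBIC))
a=cv2.imread("pics/top1.png");b=cv2.imread("pics/side1.png");k=np.zeros((520,1040,3),np.uint8);k[:380,:520]=a;k[:,520:]=b;cv2.imwrite("pics/both1.png",cv2.resize(k,(800,400)))
E
```

```text
time: 2.22
tool_pos: [0.507, 0.2403, 0.1929]
eef_rot: [-0.052, -3.138, 0.002]
wrist_force: [0.8, 0.1, 0.7]
width: 0.0918
gripper_force: 0.0
```

View pics/both1.png

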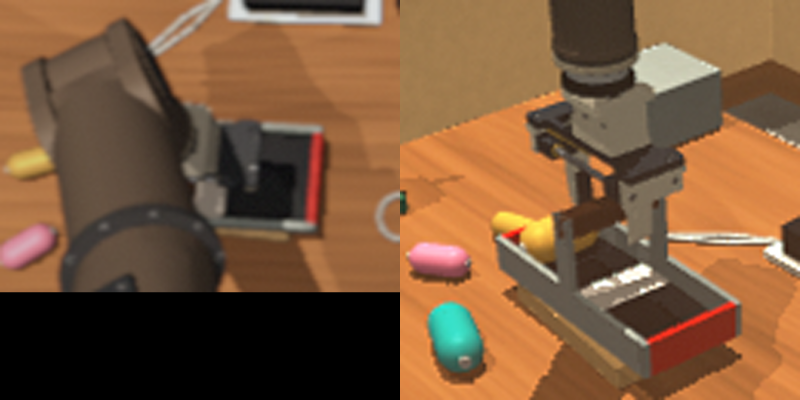

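The side view shows the fingers straddling the bar at about (600,215), centred on it. The roll is still at the far stop at about (550,240). From here the arm hides the roll in the top view, so I'll track it in the side view.

```bash
python3 -m creep '[{"fingers":0.5,"x":0,"y":0,"z":0,"rx":0,"ry":0,"rz":0},{"fingers":0.3,"x":0,"y":0,"z":0,"rx":0,"ry":0,"rz":0},{"fingers":0,"x":0,"y":0,"z":0,"rx":0,"ry":0,"rz":0},{"fingers":0,"x":0,"y":0,"z":0,"rx":0,"ry":0,"rz":0},{"fingers":0,"x":0,"y":0,"z":0,"rx":0,"ry":0,"rz":0},{"fingers":0,"x":0,"y":0,"z":0,"rx":0,"ry":0,"rz":0}]' 60
python3 -m creep '[{"fingers":0,"x":0,"y":0,"z":-0.005,"rx":0,"ry":0,"rz":0},{"fingers":0,"x":0,"y":0,"z":-0.01,"rx":0,"ry":0,"rz":0},{"fingers":0,"x":0,"y":0,"z":-0.015,"rx":0,"ry":0,"rz":0},{"fingers":0,"x":0,"y":0,"z":-0.02,"rx":0,"ry":0,"rz":0},{"fingers":0,"x":0,"y":0,"z":-0.02,"rx":0,"ry":0,"rz":0},{"fingers":0,"x":0,"y":0,"z":-0.015,"rx":0,"ry":0,"rz":0},{"fingers":0,"x":0,"y":0,"z":-0.01,"rx":0,"ry":0,"rz":0},{"fingers":0,"x":0,"y":0,"z":0,"rx":0,"ry":0,"rz":0}]'
python3 - <<'E'
from h import *
s=sensors.get_state(); print(R.from_rotvec(s["eef_rot"]).as_matrix().round(4).tolist(), s["ft_torque"])
im=eyes.read_camera("side")[:,:,::-1]; cv2.imwrite("pics/s2.png",im)
x,y,w,h=130,70,130,130
cv2.imwrite("pics/s2c.png",cv2.resize(im[y:y+h,x:x+w],None,fx=4.5,fy=4.5,interpolation=cv2.INTER_CUBIC))
E
```

```text
time: 3.08
tool_pos: [0.5089, 0.2394, 0.1942]
eef_rot: [-0.056, -3.141, 0.0]
wrist_force: [0.2, 0.1, 0.4]
width: 0.0366
gripper_force: 0.0
time: 4.08
tool_pos: [0.5091, 0.2395, 0.2898]
eef_rot: [0.056, 3.14, 0.001]
wrist_force: [-0.4, -0.3, -8.7]
width: 0.0195
gripper_force: 60.0
[[-0.9994, 0.0356, 0.0009], [0.0356, 0.9994, 0.0004], [-0.0008, 0.0005, -1.0]] [-0.3883564   0.06037927  0.06987935]
```

View pics/s2c.png

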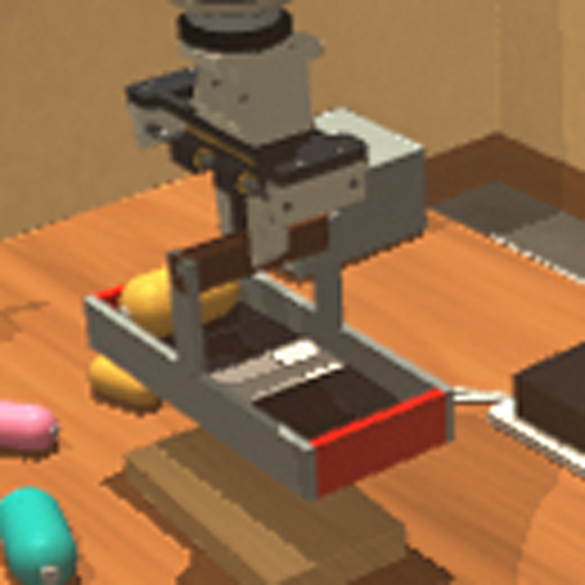

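Lifted clear, with the roll still at the +y stop at crop (180,300). The grip closed while the tray was already rising, so I need to measure where the tray sits relative to the tool. I'll also build the roll tracker.

```bash
cat > trk.py <<'E'
from h import *
import json,os
G=json.load(open("g.json")) if os.path.exists("g.json") else {"h":.164,"b":0.}
def pose(s):
    M=R.from_rotvec(s["eef_rot"]).as_matrix()
    A=np.c_[-M[:,0],M[:,1],-M[:,2]]           # tray axes (tool x flipped, z up)
    return A,np.array(s["tool_pos"])+A@[0,0,-G["h"]]
def mask(im):
    return cv2.inRange(cv2.cvtColor(im,cv2.COLOR_RGB2HSV),(18,110,70),(32,255,255))
def tocam(im,s,zt):
    """tray coords of yellow pixels cast on tray plane z=zt"""
    A,o=pose(s); v,u=np.nonzero(mask(im)); K,co,r=cam("side")
    d=r.apply(np.c_[(u-K[0,2])/K[0,0],-(v-K[1,2])/K[1,1],-np.ones(len(u))])@A; c=(co-o)@A
    return c+d*((zt-c[2])/d[:,2])[:,None],c
def roll(im,s):
    y=0.05
    for _ in range(3):
        zt=.039-y*y/3.2; p,c=tocam(im,s,zt)
        q=p[(abs(p[:,0])<.035)&(abs(p[:,1])<.19)]
        if len(q)<8: return np.nan,len(q)
        b=np.round(q[:,0]/.01); f=np.median([q[b==k,1].min() for k in set(b) if (b==k).sum()>2])
        e=np.arctan2(c[2]-zt,y-c[1]); y=f+.025/np.sin(e)+G["b"]
    return y,len(q)
def look(n=2):
    out=[]
    for _ in range(n):
        s=sensors.get_state(); im=eyes.read_camera("side"); y,k=roll(im,s); A,o=pose(s); out.append((s["time"],y))
        tilt=np.degrees(np.arcsin(-A[2,1]))
        print("t %.2f y %.1f n %d tilt(+y down) %.2f roll-tilt %.2f tau %s Fz %.1f"%(s["time"],y*1e3,k,tilt,np.degrees(np.arcsin(A[2,0])),np.round(A.T@s["ft_torque"],3),s["wrist_force"][2]))
    if n>1: print("v mm/s %.0f"%(1e3*np.polyfit(*np.array(out).T,1)[0]))
    return s,im
E
python3 - <<'E'
from trk import *
import trk
s,im=look(2)
pts=[(200.0-.4,167.5),(229.0,157.0),(149.3,136.4)]
A,o=pose(s)
for z in(.042,.052,.062):
    w=[(A.T@(onplane("side",p,o[2]+z)-o)).round(4)[:2].tolist() for p in pts]; print(z,w)
E
```

```text
t 4.12 y 122.5 n 80 tilt(+y down) 0.01 roll-tilt -0.01 tau [-0.514  0.004  0.013] Fz -8.8
t 4.17 y 130.2 n 82 tilt(+y down) 0.04 roll-tilt -0.05 tau [-0.476  0.019 -0.028] Fz -8.8
v mm/s 155
0.042 [[-0.0571, -0.1465], [0.0488, -0.1569], [-0.0698, 0.122]]
0.052 [[-0.0659, -0.1596], [0.0385, -0.1699], [-0.0784, 0.1051]]
0.062 [[-0.0747, -0.1727], [0.0281, -0.1829], [-0.087, 0.0881]]
```

```bash
echo '{"h":0.172,"b":0.0}' > g.json; python3 - <<'E'
import re
t=open("trk.py").read()
t=t.replace('''v,u=np.nonzero(mask(im)); K''','''v,u=np.nonzero(mask(cv2.resize(im,None,fx=4,fy=4,interpolation=cv2.INTER_CUBIC))); u,v=(u+.5)/4-.5,(v+.5)/4-.5; K''')
t=t.replace("b=np.round(q[:,0]/.01); f=np.median([q[b==k,1].min() for k in set(b) if (b==k).sum()>2])","b=np.round(q[:,0]/.004); f=np.median([q[b==k,1].min() for k in set(b) if (b==k).sum()>8])")
t=t.replace("(18,110,70)","(18,110,45)")
open("trk.py","w").write(t)
E
python3 - <<'E'
from trk import *
s,im=look(4)
p,c=tocam(im,s,.036); q=p[(abs(p[:,0])<.06)&(abs(p[:,1])<.2)]; b=np.round(q[:,0]/.008)
for k in sorted(set(b)): print(int(k*8),(b==k).sum(),(q[b==k,1].min()*1e3).round(),(q[b==k,1].max()*1e3).round())
# white strip / red stop measurements of the tray in tray axes
h=cv2.cvtColor(im,cv2.COLOR_RGB2HSV); A,o=pose(s)
m=cv2.inRange(h,(0,0,170),(180,60,255)); m[:, :170]=0;m[:,225:]=0;m[:130]=0;m[:,:]=m; v,u=np.nonzero(m[:175]); print(len(u), np.mean([A.T@(onplane("side",(a,bb),o[2]+.014)-o) for a,bb in zip(u,v)],0).round(4))
E
```

```text
t 4.22 y 123.0 n 1593 tilt(+y down) 0.05 roll-tilt -0.07 tau [-0.443  0.068  0.052] Fz -9.1
t 4.28 y 119.6 n 1566 tilt(+y down) 0.05 roll-tilt -0.08 tau [-0.458 -0.024  0.02 ] Fz -8.7
t 4.33 y 123.5 n 1474 tilt(+y down) 0.04 roll-tilt -0.07 tau [-0.468  0.009  0.038] Fz -8.5
t 4.38 y 130.6 n 1569 tilt(+y down) 0.04 roll-tilt -0.06 tau [-0.439 -0.098  0.008] Fz -8.0
v mm/s 53
-48 26 64.0 100.0
-40 216 67.0 131.0
-32 262 67.0 140.0
-24 291 83.0 148.0
-16 264 92.0 153.0
-8 211 107.0 155.0
0 167 65.0 156.0
8 132 64.0 153.0
16 95 76.0 154.0
24 76 76.0 97.0
32 51 82.0 97.0
40 25 86.0 96.0
129 [ 0.0234 -0.001   0.014 ]
```

```bash
sed -i 's/<.035)/<.043)/; s/f=np.median(\[\(.*\)\]);*$/f=np.percentile([\1],25)/' trk.py; grep -n percentile trk.py; python3 -m creep '[{"fingers":0,"x":0,"y":-0.003,"z":0,"rx":-1.3,"ry":0,"rz":0},{"fingers":0,"x":0,"y":-0.003,"z":0,"rx":-1.3,"ry":0,"rz":0},{"fingers":0,"x":0,"y":-0.003,"z":0,"rx":-1.3,"ry":0,"rz":0},{"fingers":0,"x":0,"y":-0.003,"z":0,"rx":-1.1,"ry":0,"rz":0}]'; python3 -c "
from trk import *
look(4)"
```

```text
21:        b=np.round(q[:,0]/.004); f=np.percentile([q[b==k,1].min() for k in set(b) if (b==k).sum()>8],25)
time: 4.92
tool_pos: [0.5085, 0.2268, 0.2889]
eef_rot: [0.057, 3.136, 0.139]
wrist_force: [0.1, 0.6, -8.0]
width: 0.0199
gripper_force: 60.0
t 4.92 y 110.9 n 1943 tilt(+y down) -5.08 roll-tilt 0.01 tau [-0.771  0.015 -0.015] Fz -8.0
t 4.97 y 112.2 n 1809 tilt(+y down) -5.10 roll-tilt 0.01 tau [-0.949  0.03   0.008] Fz -7.6
t 5.03 y 112.2 n 1869 tilt(+y down) -5.03 roll-tilt 0.01 tau [-0.795 -0.113  0.007] Fz -8.7
t 5.08 y 111.5 n 1822 tilt(+y down) -5.01 roll-tilt 0.01 tau [-0.784  0.059  0.047] Fz -8.4
v mm/s 4
```

```bash
python3 -m creep '[{"fingers":0,"x":0,"y":-0.0015,"z":0,"rx":-0.6,"ry":0,"rz":0},{"fingers":0,"x":0,"y":0,"z":0,"rx":0,"ry":0,"rz":0}]' >/dev/null; python3 -c "
from trk import *
look(3)"
```

```text
t 5.38 y 101.8 n 1758 tilt(+y down) -5.60 roll-tilt 0.00 tau [-0.746  0.031 -0.049] Fz -8.4
t 5.42 y 100.9 n 1664 tilt(+y down) -5.60 roll-tilt -0.00 tau [-0.793 -0.015 -0.038] Fz -8.6
t 5.47 y 99.6 n 1637 tilt(+y down) -5.60 roll-tilt 0.00 tau [-0.826  0.025 -0.027] Fz -7.7
v mm/s -22
```

```bash
cat > sim.py <<'E'
import numpy as np
def sim(y,v,tilt,rows,h=0.,cam=.1):
    """y,v in mm; tilt deg; rows of rx deg; prints state at row ends; h hang deg"""
    y,v=y/1e3,v/1e3; dt=.0025
    out=[]
    for rx in list(rows)+[0]*round(cam/.125):
        for i in range(50):
            tilt+=rx/50; f=6.7*(y/1.6+np.radians(tilt+h)); fr=.12
            if abs(v)<1e-3 and abs(f)<fr: v=0
            else: v+=(f-fr*np.sign(v if abs(v)>1e-3 else f))*dt
            y+=v*dt
        out.append("%.0f/%.0f"%(y*1e3,v*1e3))
    print(round(tilt,2),h,*out)
E
python3 -m creep '[{"fingers":0,"x":0,"y":0,"z":0,"rx":0,"ry":0,"rz":0},{"fingers":0,"x":0,"y":0.0015,"z":0,"rx":0.6,"ry":0,"rz":0}]' >/dev/null; python3 -c "
from trk import *
look(2)
from sim import sim
for h in(-.5,0,.5):
  sim(111,0,-5.6,[0]*6,h,0); sim(98,-35,-5.6,[0,.6],h,.1)"
```

```text
t 5.78 y 86.9 n 1282 tilt(+y down) -4.97 roll-tilt 0.00 tau [-0.642  0.    -0.028] Fz -8.1
t 5.83 y 88.7 n 1399 tilt(+y down) -4.95 roll-tilt 0.00 tau [-0.514 -0.029 -0.029] Fz -9.4
v mm/s 38
-5.6 -0.5 110/-16 107/-34 101/-53 93/-76 82/-104 67/-139
-5.0 -0.5 92/-59 83/-83 71/-108
-5.6 0 110/-9 109/-18 106/-29 101/-41 95/-57 87/-76
-5.0 0 93/-52 85/-68 76/-84
-5.6 0.5 111/-1 111/-3 110/-5 109/-7 108/-9 107/-13
-5.0 0.5 93/-44 87/-52 80/-59
```

```bash
python3 -c "
from sim import sim
for h in(-.3,0,.4):
  sim(84,-45,-4.95,[0,0,.5,.5],h,0)
  sim(84,-45,-4.95,[0,0,0,.5],h,0)"
```

```text
-3.95 -0.3 77/-64 68/-88 55/-114 39/-140
-4.45 -0.3 77/-64 68/-88 55/-118 38/-151
-3.95 0 77/-60 69/-79 58/-99 44/-119
-4.45 0 77/-60 69/-79 57/-103 43/-130
-3.95 0.4 78/-54 70/-67 61/-80 50/-91
-4.45 0.4 78/-54 70/-67 61/-84 49/-102
```

```bash
python3 -m creep '[{"fingers":0,"x":0,"y":0,"z":0,"rx":0,"ry":0,"rz":0},{"fingers":0,"x":0,"y":0.0018,"z":0,"rx":0.8,"ry":0,"rz":0}]' >/dev/null; python3 -c "
from trk import *
look(2)
from sim import sim
for h in(-.3,0,.4):
  sim(84,-45,-4.95,[0,.8,0],h,0)"
```

```text
t 6.12 y 60.2 n 1447 tilt(+y down) -4.16 roll-tilt 0.00 tau [-0.53   0.029  0.019] Fz -8.2
t 6.17 y 55.0 n 1737 tilt(+y down) -4.14 roll-tilt 0.01 tau [-0.219  0.04  -0.037] Fz -7.3
v mm/s -105
-4.15 -0.3 77/-64 68/-82 57/-99
-4.15 0 77/-60 69/-73 59/-85
-4.15 0.4 78/-54 71/-61 63/-66
```

```bash
python3 -c "
from sim import sim
for h in(-.6,-.3,0,.3):
 for v in(-105,-120):
  sim(49,v,-4.15,[2.2,2,0,0],h,0);sim(49,v,-4.15,[3,2,0,0],h,0)"
```

```text
0.05 -0.6 35/-121 20/-114 6/-100 -6/-93
0.85 -0.6 35/-115 21/-96 11/-69 4/-46
0.05 -0.6 33/-136 16/-131 0/-120 -15/-117
0.85 -0.6 33/-130 18/-113 5/-88 -5/-70
0.05 -0.3 35/-117 21/-105 9/-86 -1/-72
0.85 -0.3 35/-111 23/-87 14/-54 9/-25
0.05 -0.3 33/-132 17/-122 3/-105 -10/-96
0.85 -0.3 33/-126 19/-104 8/-74 0/-49
0.05 0 35/-112 22/-96 12/-71 4/-52
0.85 0 35/-106 24/-78 16/-40 14/-5
0.05 0 33/-128 18/-113 5/-91 -5/-75
0.85 0 34/-122 20/-95 10/-59 5/-28
0.05 0.3 35/-108 23/-87 14/-57 9/-31
0.85 0.3 36/-102 25/-68 19/-25 18/4
0.05 0.3 34/-123 19/-104 8/-76 -0/-54
0.85 0.3 34/-117 21/-85 13/-45 10/-7
```

```bash
python3 -m creep '[{"fingers":0,"x":0,"y":0.007,"z":0,"rx":3,"ry":0,"rz":0},{"fingers":0,"x":0,"y":0.0045,"z":0,"rx":2,"ry":0,"rz":0}]' >/dev/null; python3 -c "
from trk import *
look(2)"
```

```text
t 6.47 y 37.2 n 1444 tilt(+y down) 0.85 roll-tilt 0.01 tau [-0.01  -0.055  0.013] Fz -8.9
t 6.53 y 26.1 n 1270 tilt(+y down) 0.90 roll-tilt -0.00 tau [ 0.424  0.027 -0.03 ] Fz -7.9
v mm/s -222
```

```bash
python3 -c "
from sim import sim
for h in(-.5,-.2,.1):
 for y,v in((24,-70),(18,-100),(22,-100)):
  sim(y,v,.9,[-.4,-.5,0],h,0)"; python3 -m creep '[{"fingers":0,"x":0,"y":-0.001,"z":0,"rx":-0.4,"ry":0,"rz":0}]' >/dev/null; python3 -c "
from trk import *
look(2)"
```

```text
-0.0 -0.5 17/-41 13/-22 11/-8
-0.0 -0.5 7/-76 -1/-63 -9/-58
-0.0 -0.5 11/-74 3/-58 -4/-51
-0.0 -0.2 17/-37 14/-13 14/0
-0.0 -0.2 7/-71 -0/-54 -6/-43
-0.0 -0.2 12/-69 4/-49 -1/-36
-0.0 0.1 18/-33 16/-4 16/0
-0.0 0.1 8/-67 1/-45 -4/-29
-0.0 0.1 12/-65 5/-40 2/-22
t 6.70 y 24.3 n 1102 tilt(+y down) 0.35 roll-tilt -0.01 tau [ 0.024 -0.026 -0.022] Fz -8.7
t 6.75 y 22.4 n 1209 tilt(+y down) 0.34 roll-tilt -0.00 tau [-0.146 -0.013  0.042] Fz -8.7
v mm/s -38
```

```bash
python3 -m creep '[{"fingers":0,"x":0,"y":-0.0025,"z":0,"rx":-1.1,"ry":0,"rz":0}]' >/dev/null; python3 -c "
from trk import *
look(3)"
```

```text
t 6.92 y 22.2 n 1662 tilt(+y down) -0.77 roll-tilt 0.00 tau [ 0.002 -0.053 -0.012] Fz -9.1
t 6.97 y 23.4 n 1660 tilt(+y down) -0.81 roll-tilt 0.02 tau [-0.357 -0.025  0.02 ] Fz -9.7
t 7.03 y 22.8 n 1534 tilt(+y down) -0.74 roll-tilt 0.02 tau [-0.141 -0.035 -0.002] Fz -8.1
v mm/s 6
```

```bash
python3 -c "
from sim import sim
for h in(-.5,-.2,.1,.4):
  sim(22.8,0,-.77,[-1.8,0,0,1.8,.8],h,0)
  sim(22.8,0,-.77,[-1.8,0,1.2,1.4,0],h,0)
  sim(22.8,0,-.77,[-1.8,0],h,.1)"
```

```text
0.03 -0.5 23/-6 21/-25 16/-45 10/-54 3/-48
0.03 -0.5 23/-6 21/-25 17/-36 12/-30 10/-16
-2.57 -0.5 23/-6 21/-25 16/-45
0.03 -0.2 23/-4 21/-17 18/-33 14/-36 10/-23
0.03 -0.2 23/-4 21/-17 19/-24 16/-12 16/0
-2.57 -0.2 23/-4 21/-17 18/-33
0.03 0.1 23/-2 22/-11 20/-21 17/-19 16/0
0.03 0.1 23/-2 22/-11 20/-12 20/0 20/0
-2.57 0.1 23/-2 22/-11 20/-21
0.03 0.4 23/-0 22/-5 21/-11 20/-3 20/0
0.03 0.4 23/-0 22/-5 22/-2 22/0 22/3
-2.57 0.4 23/-0 22/-5 21/-11
```

```bash
python3 -m creep '[{"fingers":0,"x":0,"y":-0.004,"z":0,"rx":-1.8,"ry":0,"rz":0},{"fingers":0,"x":0,"y":0,"z":0,"rx":0,"ry":0,"rz":0}]' >/dev/null; python3 -c "
from trk import *
look(2)"
```

```text
t 7.33 y 22.2 n 1790 tilt(+y down) -2.53 roll-tilt 0.01 tau [-0.315  0.038  0.019] Fz -7.5
t 7.38 y 19.4 n 1792 tilt(+y down) -2.50 roll-tilt 0.01 tau [-0.22  -0.05  -0.023] Fz -8.3
v mm/s -56
```

```bash
python3 -m creep '[{"fingers":0,"x":0,"y":0,"z":0,"rx":0,"ry":0,"rz":0},{"fingers":0,"x":0,"y":0.004,"z":0,"rx":1.7,"ry":0,"rz":0}]' >/dev/null; python3 -c "
from trk import *
look(2)"
```

```text
t 7.67 y 6.8 n 1759 tilt(+y down) -0.71 roll-tilt 0.01 tau [-0.132  0.037 -0.032] Fz -8.7
t 7.72 y 5.3 n 1777 tilt(+y down) -0.66 roll-tilt 0.01 tau [ 0.405 -0.03   0.044] Fz -8.5
v mm/s -29
```

```bash
python3 -m creep '[{"fingers":0,"x":0,"y":0.0025,"z":0,"rx":1.1,"ry":0,"rz":0}]' >/dev/null; python3 -c "
from trk import *
look(4)"
```

```text
t 7.90 y -0.9 n 2056 tilt(+y down) 0.35 roll-tilt 0.01 tau [-0.024  0.029 -0.   ] Fz -9.0
t 7.95 y -3.6 n 2096 tilt(+y down) 0.39 roll-tilt -0.01 tau [ 0.397  0.032 -0.014] Fz -8.2
t 8.00 y -1.9 n 2163 tilt(+y down) 0.33 roll-tilt -0.01 tau [ 0.151  0.038 -0.033] Fz -8.3
t 8.05 y -10.4 n 2429 tilt(+y down) 0.30 roll-tilt -0.00 tau [ 0.089 -0.026 -0.002] Fz -8.4
v mm/s -53
```

```bash
python3 -c "
from trk import *
s,im=look(4)
cv2.imwrite('pics/s3c.png',cv2.resize(im[90:190,140:240,::-1],None,fx=6,fy=6,interpolation=cv2.INTER_CUBIC))"
```

```text
t 8.10 y -15.1 n 2522 tilt(+y down) 0.30 roll-tilt -0.00 tau [ 0.088 -0.015  0.036] Fz -8.9
t 8.15 y -17.6 n 2706 tilt(+y down) 0.29 roll-tilt 0.00 tau [0.172 0.003 0.006] Fz -9.2
t 8.20 y -18.0 n 2373 tilt(+y down) 0.30 roll-tilt 0.00 tau [ 0.12   0.017 -0.064] Fz -8.2
t 8.25 y -19.3 n 2401 tilt(+y down) 0.29 roll-tilt 0.00 tau [ 0.149 -0.013 -0.009] Fz -7.9
v mm/s -26
```

View pics/s3c.png

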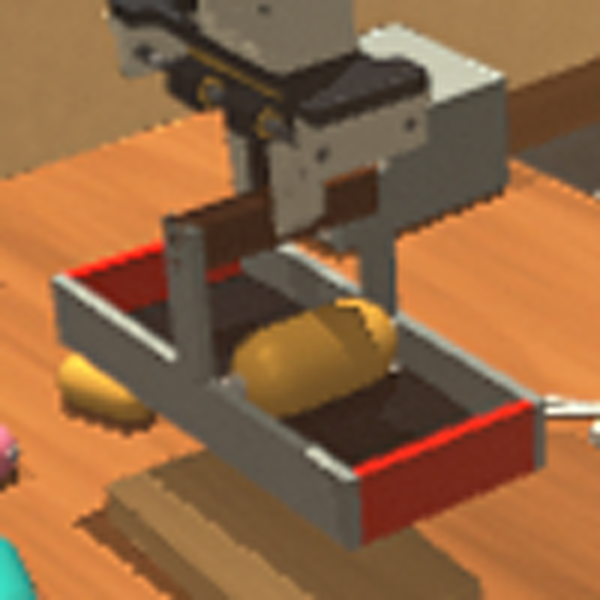

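The roll is now past the strip on the −y side, at crop (315,355), about 20 mm off centre. I'll tilt it back.

```bash
python3 -c "
from sim import sim
for h in(-1,-.5,0):
 for v in(-20,0):
  sim(-20,v,.3,[2.5,0],h,.1)"; python3 -m creep '[{"fingers":0,"x":0,"y":0.005,"z":0,"rx":2.3,"ry":0,"rz":0},{"fingers":0,"x":0,"y":0,"z":0,"rx":0,"ry":0,"rz":0}]' >/dev/null; python3 -c "
from trk import *
look(2)"
```

```text
2.8 -1 -22/-8 -22/0 -22/0
2.8 -1 -20/0 -20/1 -20/2
2.8 -0.5 -22/-0 -21/7 -20/15
2.8 -0.5 -20/1 -19/9 -18/18
2.8 0 -21/2 -20/17 -17/33
2.8 0 -20/3 -19/19 -15/36
t 8.55 y -24.1 n 2308 tilt(+y down) 2.56 roll-tilt -0.01 tau [ 0.412 -0.087 -0.027] Fz -8.5
t 8.60 y -24.8 n 2469 tilt(+y down) 2.55 roll-tilt -0.00 tau [ 0.273 -0.066 -0.022] Fz -8.4
v mm/s -14
```

```bash
python3 -m creep '[{"fingers":0,"x":0,"y":0.0015,"z":0,"rx":0.7,"ry":0,"rz":0},{"fingers":0,"x":0,"y":0,"z":0,"rx":0,"ry":0,"rz":0}]' >/dev/null; python3 -c "
from trk import *
look(2)"
```

```text
t 8.90 y -6.7 n 2277 tilt(+y down) 3.29 roll-tilt -0.00 tau [ 0.297 -0.027  0.02 ] Fz -8.5
t 8.95 y -5.3 n 2332 tilt(+y down) 3.29 roll-tilt 0.00 tau [ 0.357 -0.008  0.014] Fz -7.8
v mm/s 28
```

```bash
python3 -m creep '[{"fingers":0,"x":0,"y":-0.009,"z":0,"rx":-4,"ry":0,"rz":0}]' >/dev/null; python3 -c "
from trk import *
look(2)"
```

```text
t 9.12 y 6.5 n 1677 tilt(+y down) -0.79 roll-tilt -0.03 tau [ 0.229 -0.066  0.003] Fz -8.7
t 9.18 y 9.4 n 1617 tilt(+y down) -0.91 roll-tilt 0.03 tau [-1.    -0.13  -0.036] Fz -9.6
v mm/s 57
```

```bash
python3 -m creep '[{"fingers":0,"x":0,"y":0,"z":0,"rx":-0.3,"ry":0,"rz":0}]' >/dev/null; python3 -c "
from trk import *
look(3)"
```

```text
t 9.35 y 15.7 n 1538 tilt(+y down) -0.95 roll-tilt -0.00 tau [0.068 0.037 0.016] Fz -9.2
t 9.40 y 15.4 n 1322 tilt(+y down) -0.98 roll-tilt -0.01 tau [-0.079  0.01   0.013] Fz -8.9
t 9.45 y 19.3 n 1421 tilt(+y down) -0.98 roll-tilt -0.01 tau [-0.001  0.022 -0.037] Fz -7.7
v mm/s 35
```

```bash
python3 -c "
from trk import *
look(5)"
```

```text
t 9.50 y 15.7 n 1270 tilt(+y down) -0.97 roll-tilt -0.01 tau [-0.031  0.003 -0.049] Fz -8.9
t 9.55 y 15.9 n 1353 tilt(+y down) -0.98 roll-tilt -0.01 tau [-0.026  0.028 -0.061] Fz -8.2
t 9.60 y 16.5 n 1399 tilt(+y down) -0.97 roll-tilt -0.01 tau [-0.059 -0.066 -0.031] Fz -8.2
t 9.65 y 17.3 n 1434 tilt(+y down) -0.98 roll-tilt -0.01 tau [-0.092 -0.009 -0.01 ] Fz -8.0
t 9.70 y 16.5 n 1380 tilt(+y down) -0.98 roll-tilt -0.01 tau [-0.016 -0.029  0.007] Fz -8.6
v mm/s 6
```

```bash
python3 -c "
from sim import sim
for h in(-1,-.5,0):
  sim(16.5,0,-.98,[-1.2,0],h,.1)
  sim(16.5,0,-.98,[-1.2,0,2.2,0,0],h,0)
  sim(16.5,0,-.98,[-1.2,2.2,0,0,0],h,0)"
```

```text
-2.18 -1 16/-14 12/-38 6/-65
0.02 -1 16/-14 12/-38 7/-48 1/-46 -5/-46
0.02 -1 16/-14 13/-22 11/-15 9/-9 9/-3
-2.18 -0.5 16/-7 14/-23 10/-41
0.02 -0.5 16/-7 14/-23 11/-24 9/-11 8/0
0.02 -0.5 16/-7 15/-7 15/0 15/0 15/0
-2.18 0 16/-2 16/-10 14/-20
0.02 0 16/-2 16/-10 15/-3 14/0 14/0
0.02 0 16/-2 16/0 16/0 16/0 16/0
```

```bash
python3 -m creep '[{"fingers":0,"x":0,"y":-0.0025,"z":0,"rx":-1.2,"ry":0,"rz":0},{"fingers":0,"x":0,"y":0,"z":0,"rx":0,"ry":0,"rz":0},{"fingers":0,"x":0,"y":0.0055,"z":0,"rx":2.4,"ry":0,"rz":0}]' >/dev/null; python3 -c "
from trk import *
look(4)"
```

```text
t 10.12 y 12.1 n 1492 tilt(+y down) 0.26 roll-tilt 0.02 tau [-0.074  0.086 -0.035] Fz -7.9
t 10.18 y 5.7 n 1682 tilt(+y down) 0.33 roll-tilt 0.02 tau [ 0.643 -0.016 -0.01 ] Fz -7.7
t 10.22 y 8.1 n 1803 tilt(+y down) 0.19 roll-tilt -0.01 tau [0.073 0.051 0.002] Fz -9.3
t 10.28 y 5.2 n 1887 tilt(+y down) 0.15 roll-tilt -0.00 tau [0.06  0.037 0.002] Fz -8.8
v mm/s -37
```

```bash
python3 -c "
from trk import *
look(4)"
```

```text
t 10.32 y 7.3 n 1920 tilt(+y down) 0.15 roll-tilt -0.01 tau [0.058 0.009 0.054] Fz -8.9
t 10.38 y 6.9 n 1656 tilt(+y down) 0.17 roll-tilt -0.00 tau [ 0.006  0.035 -0.007] Fz -8.9
t 10.43 y 10.4 n 1711 tilt(+y down) 0.17 roll-tilt -0.00 tau [-0.005  0.005  0.033] Fz -8.5
t 10.47 y 7.9 n 1801 tilt(+y down) 0.18 roll-tilt 0.00 tau [ 0.059 -0.056 -0.033] Fz -9.8
v mm/s 11
```

```bash
python3 - <<'E'
from trk import *
A=[]
for n in("side","top"):
    im=eyes.read_camera(n); K,o,r=cam(n); big=cv2.resize(im,None,fx=4,fy=4,interpolation=cv2.INTER_CUBIC)
    m=cv2.inRange(cv2.cvtColor(big,cv2.COLOR_RGB2HSV),(100,80,40),(130,255,255))
    c=[q for q in cv2.findContours(m,0,1)[0] if cv2.contourArea(q)>20000]
    for q in c:
        w=np.array([onplane(n,((p[0]+.5)/4-.5,(p[1]+.5)/4-.5),.02)[:2] for p in q[:,0]])
        print(n,cv2.minAreaRect((w*1000).astype(np.float32)))
for _ in range(2): look(4)
im=eyes.read_camera("side"); s=sensors.get_state()
p,c=tocam(im,s,.039); q=p[(abs(p[:,0])<.043)&(abs(p[:,1])<.12)]; b=np.round(q[:,0]/.012)
for k in sorted(set(b)): print(int(k*12),(b==k).sum(),(q[b==k,1].min()*1e3).round(),(q[b==k,1].max()*1e3).round(),end=" | ")
print(s["tool_pos"])
E
```

```text
side ((534.127685546875, -275.4858093261719), (289.3871154785156, 149.10958862304688), 76.71931457519531)
top ((530.9177856445312, -273.6840515136719), (280.886962890625, 142.75619506835938), 76.8644027709961)
t 10.62 y 10.6 n 1716 tilt(+y down) 0.18 roll-tilt 0.00 tau [ 0.058 -0.024 -0.016] Fz -8.2
t 10.68 y 5.2 n 1813 tilt(+y down) 0.19 roll-tilt 0.01 tau [ 0.021  0.028 -0.08 ] Fz -8.1
t 10.72 y 6.1 n 1797 tilt(+y down) 0.19 roll-tilt 0.00 tau [ 0.071 -0.029 -0.004] Fz -8.8
t 10.78 y 9.8 n 1658 tilt(+y down) 0.19 roll-tilt 0.00 tau [ 0.064  0.019 -0.007] Fz -8.8
v mm/s -3
t 10.82 y 7.5 n 1754 tilt(+y down) 0.19 roll-tilt 0.00 tau [ 0.062 -0.06   0.017] Fz -8.6
t 10.88 y 7.5 n 1782 tilt(+y down) 0.19 roll-tilt 0.01 tau [ 0.025 -0.026 -0.024] Fz -8.7
t 10.93 y 6.4 n 1715 tilt(+y down) 0.20 roll-tilt 0.00 tau [ 0.096  0.022 -0.027] Fz -9.9
t 10.97 y 6.7 n 1851 tilt(+y down) 0.20 roll-tilt 0.00 tau [ 0.081  0.066 -0.026] Fz -8.9
v mm/s -7
-48 5 -15.0 -9.0 | -36 188 -42.0 24.0 | -24 253 -39.0 32.0 | -12 322 -38.0 37.0 | 0 316 -43.0 37.0 | 12 309 -48.0 38.0 | 24 195 -40.0 40.0 | 36 218 -23.0 40.0 | 48 23 -15.0 39.0 | [0.50892783 0.24025792 0.29039807]
```

The roll is at rest a few millimetres from the crown and has been over the strip for more than a second once the next rows start. Now the carry, in two smooth hops with gentle ramps.

```bash
python3 -m creep '[{"fingers":0,"x":0,"y":0,"z":0,"rx":0,"ry":0,"rz":0},{"fingers":0,"x":0,"y":0,"z":0,"rx":0,"ry":0,"rz":0},{"fingers":0,"x":0,"y":0,"z":0,"rx":0,"ry":0,"rz":0},{"fingers":0,"x":0,"y":0,"z":0,"rx":0,"ry":0,"rz":0}]' >/dev/null
python3 -m creep '[{"fingers":0,"x":0,"y":-0.001,"z":0,"rx":0,"ry":0,"rz":0},{"fingers":0,"x":0,"y":-0.002,"z":0,"rx":0,"ry":0,"rz":0},{"fingers":0,"x":0,"y":-0.003,"z":0,"rx":0,"ry":0,"rz":0},{"fingers":0,"x":0,"y":-0.004,"z":0,"rx":0,"ry":0,"rz":0},{"fingers":0,"x":0,"y":-0.005,"z":0,"rx":0,"ry":0,"rz":0},{"fingers":0,"x":0,"y":-0.006,"z":0,"rx":0,"ry":0,"rz":0},{"fingers":0,"x":0,"y":-0.007,"z":0,"rx":0,"ry":0,"rz":0},{"fingers":0,"x":0,"y":-0.008,"z":0,"rx":0,"ry":0,"rz":0}]' >/dev/null
python3 -m creep '[{"fingers":0,"x":-0.001,"y":-0.008,"z":0,"rx":0,"ry":0,"rz":0},{"fingers":0,"x":-0.001,"y":-0.008,"z":0,"rx":0,"ry":0,"rz":0},{"fingers":0,"x":-0.001,"y":-0.008,"z":0,"rx":0,"ry":0,"rz":0},{"fingers":0,"x":-0.001,"y":-0.008,"z":0,"rx":0,"ry":0,"rz":0},{"fingers":0,"x":-0.001,"y":-0.008,"z":0,"rx":0,"ry":0,"rz":0},{"fingers":0,"x":-0.001,"y":-0.008,"z":0,"rx":0,"ry":0,"rz":0},{"fingers":0,"x":-0.001,"y":-0.008,"z":0,"rx":0,"ry":0,"rz":0},{"fingers":0,"x":-0.001,"y":-0.008,"z":0,"rx":0,"ry":0,"rz":0}]' >/dev/null
python3 -m creep '[{"fingers":0,"x":-0.001,"y":-0.008,"z":0,"rx":0,"ry":0,"rz":0},{"fingers":0,"x":-0.001,"y":-0.008,"z":0,"rx":0,"ry":0,"rz":0},{"fingers":0,"x":-0.001,"y":-0.008,"z":0,"rx":0,"ry":0,"rz":0},{"fingers":0,"x":-0.001,"y":-0.008,"z":0,"rx":0,"ry":0,"rz":0},{"fingers":0,"x":-0.001,"y":-0.008,"z":0,"rx":0,"ry":0,"rz":0},{"fingers":0,"x":-0.001,"y":-0.008,"z":0,"rx":0,"ry":0,"rz":0},{"fingers":0,"x":-0.001,"y":-0.008,"z":0,"rx":0,"ry":0,"rz":0},{"fingers":0,"x":-0.001,"y":-0.008,"z":0,"rx":0,"ry":0,"rz":0}]' >/dev/null
python3 -m creep '[{"fingers":0,"x":0,"y":-0.008,"z":0,"rx":0,"ry":0,"rz":0},{"fingers":0,"x":0,"y":-0.007,"z":0,"rx":0,"ry":0,"rz":0},{"fingers":0,"x":0,"y":-0.006,"z":0,"rx":0,"ry":0,"rz":0},{"fingers":0,"x":0,"y":-0.005,"z":0,"rx":0,"ry":0,"rz":0},{"fingers":0,"x":0,"y":-0.004,"z":0,"rx":0,"ry":0,"rz":0},{"fingers":0,"x":0,"y":-0.003,"z":0,"rx":0,"ry":0,"rz":0},{"fingers":0,"x":0,"y":-0.002,"z":0,"rx":0,"ry":0,"rz":0},{"fingers":0,"x":0,"y":-0.001,"z":0,"rx":0,"ry":0,"rz":0}]'
python3 -c "
from trk import *
look(4)"
```

```text
time: 15.58
tool_pos: [0.5178, 0.0398, 0.2911]
eef_rot: [0.056, 3.141, -0.005]
wrist_force: [0.7, -0.1, -9.1]
width: 0.0198
gripper_force: 60.0
t 15.57 y 7.7 n 554 tilt(+y down) 0.20 roll-tilt 0.00 tau [ 0.083  0.04  -0.053] Fz -9.1
t 15.62 y 11.4 n 373 tilt(+y down) 0.20 roll-tilt 0.00 tau [-0.01  -0.007  0.003] Fz -8.8
t 15.68 y 5.1 n 408 tilt(+y down) 0.20 roll-tilt 0.00 tau [ 0.08  -0.044  0.077] Fz -8.5
t 15.72 y 9.2 n 516 tilt(+y down) 0.20 roll-tilt 0.00 tau [ 0.089 -0.003 -0.038] Fz -8.1
v mm/s -4
```

```bash
python3 -m creep '[{"fingers":0,"x":0,"y":-0.001,"z":0,"rx":0,"ry":0,"rz":0},{"fingers":0,"x":0,"y":-0.002,"z":0,"rx":0,"ry":0,"rz":0},{"fingers":0,"x":0,"y":-0.003,"z":0,"rx":0,"ry":0,"rz":0},{"fingers":0,"x":0,"y":-0.004,"z":0,"rx":0,"ry":0,"rz":0},{"fingers":0,"x":0,"y":-0.005,"z":0,"rx":0,"ry":0,"rz":0},{"fingers":0,"x":0,"y":-0.006,"z":0,"rx":0,"ry":0,"rz":0},{"fingers":0,"x":0,"y":-0.007,"z":0,"rx":0,"ry":0,"rz":0},{"fingers":0,"x":0,"y":-0.008,"z":0,"rx":0,"ry":0,"rz":0}]' >/dev/null
python3 -m creep '[{"fingers":0,"x":-0.0009,"y":-0.008,"z":0,"rx":0,"ry":0,"rz":0},{"fingers":0,"x":-0.0009,"y":-0.008,"z":0,"rx":0,"ry":0,"rz":0},{"fingers":0,"x":-0.0009,"y":-0.008,"z":0,"rx":0,"ry":0,"rz":0},{"fingers":0,"x":-0.0009,"y":-0.008,"z":0,"rx":0,"ry":0,"rz":0},{"fingers":0,"x":-0.0009,"y":-0.008,"z":0,"rx":0,"ry":0,"rz":0},{"fingers":0,"x":-0.0009,"y":-0.008,"z":0,"rx":0,"ry":0,"rz":0},{"fingers":0,"x":-0.0009,"y":-0.008,"z":0,"rx":0,"ry":0,"rz":0},{"fingers":0,"x":-0.0009,"y":-0.008,"z":0,"rx":0,"ry":0,"rz":0}]' >/dev/null
python3 -m creep '[{"fingers":0,"x":-0.0009,"y":-0.008,"z":0,"rx":0,"ry":0,"rz":0},{"fingers":0,"x":-0.0009,"y":-0.008,"z":0,"rx":0,"ry":0,"rz":0},{"fingers":0,"x":-0.0009,"y":-0.008,"z":0,"rx":0,"ry":0,"rz":0},{"fingers":0,"x":-0.0009,"y":-0.008,"z":0,"rx":0,"ry":0,"rz":0},{"fingers":0,"x":-0.0009,"y":-0.008,"z":0,"rx":0,"ry":0,"rz":0},{"fingers":0,"x":-0.0009,"y":-0.008,"z":0,"rx":0,"ry":0,"rz":0},{"fingers":0,"x":-0.0009,"y":-0.008,"z":0,"rx":0,"ry":0,"rz":0},{"fingers":0,"x":-0.0009,"y":-0.008,"z":0,"rx":0,"ry":0,"rz":0}]' >/dev/null
python3 -m creep '[{"fingers":0,"x":-0.0009,"y":-0.008,"z":0,"rx":0,"ry":0,"rz":0},{"fingers":0,"x":-0.0009,"y":-0.008,"z":0,"rx":0,"ry":0,"rz":0},{"fingers":0,"x":-0.0009,"y":-0.008,"z":0,"rx":0,"ry":0,"rz":0},{"fingers":0,"x":-0.0009,"y":-0.008,"z":0,"rx":0,"ry":0,"rz":0},{"fingers":0,"x":-0.0009,"y":-0.008,"z":0,"rx":0,"ry":0,"rz":0},{"fingers":0,"x":-0.0009,"y":-0.008,"z":0,"rx":0,"ry":0,"rz":0},{"fingers":0,"x":-0.0009,"y":-0.008,"z":0,"rx":0,"ry":0,"rz":0},{"fingers":0,"x":-0.0009,"y":-0.008,"z":0,"rx":0,"ry":0,"rz":0}]' >/dev/null
python3 -m creep '[{"fingers":0,"x":-0.0009,"y":-0.008,"z":0,"rx":0,"ry":0,"rz":0},{"fingers":0,"x":-0.0009,"y":-0.008,"z":0,"rx":0,"ry":0,"rz":0},{"fingers":0,"x":-0.0009,"y":-0.008,"z":0,"rx":0,"ry":0,"rz":0},{"fingers":0,"x":-0.0009,"y":-0.008,"z":0,"rx":0,"ry":0,"rz":0},{"fingers":0,"x":-0.0009,"y":-0.008,"z":0,"rx":0,"ry":0,"rz":0},{"fingers":0,"x":-0.0009,"y":-0.008,"z":0,"rx":0,"ry":0,"rz":0}]' >/dev/null
python3 -m creep '[{"fingers":0,"x":0,"y":-0.008,"z":0,"rx":0,"ry":0,"rz":0},{"fingers":0,"x":0,"y":-0.007,"z":0,"rx":0,"ry":0,"rz":0},{"fingers":0,"x":0,"y":-0.006,"z":0,"rx":0,"ry":0,"rz":0},{"fingers":0,"x":0,"y":-0.005,"z":0,"rx":0,"ry":0,"rz":0},{"fingers":0,"x":0,"y":-0.004,"z":0,"rx":0,"ry":0,"rz":0},{"fingers":0,"x":0,"y":-0.003,"z":0,"rx":0,"ry":0,"rz":0},{"fingers":0,"x":0,"y":-0.002,"z":0,"rx":0,"ry":0,"rz":0},{"fingers":0,"x":0,"y":-0.001,"z":0,"rx":0,"ry":0,"rz":0}]'
python3 -c "
from trk import *
s,im=look(4)
cv2.imwrite('pics/s4.png',im[:,:,::-1])
p=proj('side',s['tool_pos']).astype(int); print(p)
cv2.imwrite('pics/s4c.png',cv2.resize(im[max(p[1]-30,0):p[1]+120,p[0]-80:p[0]+80,::-1],None,fx=4,fy=4,interpolation=cv2.INTER_CUBIC))"
```

```text
time: 21.52
tool_pos: [0.5337, -0.273, 0.2922]
eef_rot: [-0.056, -3.141, 0.005]
wrist_force: [0.4, -0.8, -8.3]
width: 0.0198
gripper_force: 60.0
t 21.52 y 4.7 n 1629 tilt(+y down) 0.19 roll-tilt -0.00 tau [0.051 0.017 0.047] Fz -8.3
t 21.57 y 1.3 n 1698 tilt(+y down) 0.20 roll-tilt 0.00 tau [-0.045  0.011  0.027] Fz -8.7
t 21.62 y 2.2 n 1734 tilt(+y down) 0.19 roll-tilt 0.00 tau [ 0.044 -0.053  0.01 ] Fz -8.7
t 21.68 y 2.0 n 1959 tilt(+y down) 0.19 roll-tilt 0.00 tau [ 0.063 -0.041  0.036] Fz -9.2
v mm/s -15
[316 170]
```

View pics/s4c.png

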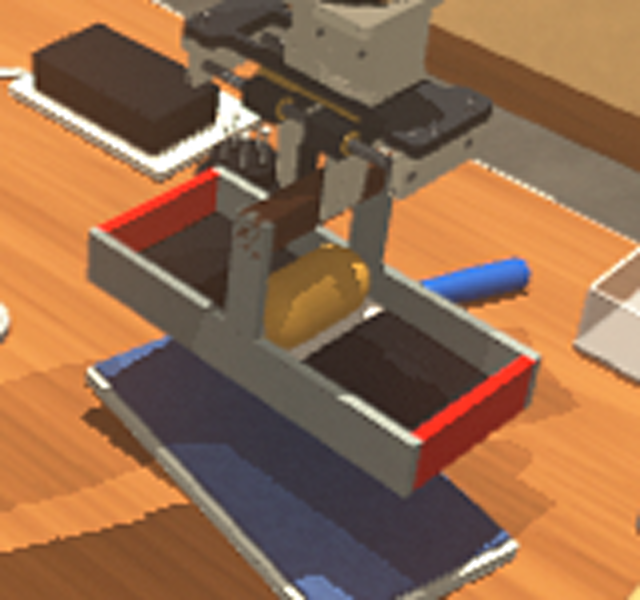

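The roll sits over the strip at crop (320,295), with a bit of the strip visible in front of it, and the tray is above the pad. Next I'll turn it to line up with the pad and lower it to a few centimetres above.

```bash
python3 -m creep '[{"fingers":0,"x":0,"y":0,"z":0,"rx":0,"ry":0,"rz":0.5},{"fingers":0,"x":0,"y":0,"z":0,"rx":0,"ry":0,"rz":1.3},{"fingers":0,"x":0,"y":0,"z":0,"rx":0,"ry":0,"rz":1.9},{"fingers":0,"x":0,"y":0,"z":0,"rx":0,"ry":0,"rz":1.9},{"fingers":0,"x":0,"y":0,"z":0,"rx":0,"ry":0,"rz":1.9},{"fingers":0,"x":0,"y":0,"z":0,"rx":0,"ry":0,"rz":1.9},{"fingers":0,"x":0,"y":0,"z":0,"rx":0,"ry":0,"rz":1.3},{"fingers":0,"x":0,"y":0,"z":0,"rx":0,"ry":0,"rz":0.5}]' >/dev/null
python3 -m creep '[{"fingers":0,"x":0,"y":0,"z":0.002,"rx":0,"ry":0,"rz":0},{"fingers":0,"x":0,"y":0,"z":0.005,"rx":0,"ry":0,"rz":0},{"fingers":0,"x":0,"y":0,"z":0.008,"rx":0,"ry":0,"rz":0},{"fingers":0,"x":0,"y":0,"z":0.01,"rx":0,"ry":0,"rz":0},{"fingers":0,"x":0,"y":0,"z":0.012,"rx":0,"ry":0,"rz":0},{"fingers":0,"x":0,"y":0,"z":0.012,"rx":0,"ry":0,"rz":0},{"fingers":0,"x":0,"y":0,"z":0.008,"rx":0,"ry":0,"rz":0},{"fingers":0,"x":0,"y":0,"z":0.004,"rx":0,"ry":0,"rz":0}]'
python3 - <<'E'
from trk import *
s,im=look(6)
A,o=pose(s); d=np.array([.5325,-.2746]); print("tray y angle",np.degrees(np.arctan2(A[1,1],A[0,1])),"under z",o[2],"tool",s["tool_pos"])
# where the tray really is: red top edges in both views
for n in("side","top"):
    im=eyes.read_camera(n); big=cv2.resize(im,None,fx=4,fy=4,interpolation=cv2.INTER_CUBIC); h=cv2.cvtColor(big,cv2.COLOR_RGB2HSV)
    m=cv2.inRange(h,(0,190,130),(6,255,255))|cv2.inRange(h,(174,190,130),(180,255,255))
    for c in cv2.findContours(m,0,1)[0]:
        if cv2.contourArea(c)<150: continue
        w=np.array([A.T@(onplane(n,((p[0]+.5)/4-.5,(p[1]+.5)/4-.5),o[2]+.042)-o) for p in c[:,0]])
        if abs(w[:,1]).max()<.2: print(n,cv2.contourArea(c),"x %.4f..%.4f y %.4f..%.4f"%(w[:,0].min(),w[:,0].max(),w[:,1].min(),w[:,1].max()), cv2.minAreaRect((w[:,:2]*1e3).astype(np.float32)))
E
```

```text
time: 23.72
tool_pos: [0.5335, -0.2732, 0.2305]
eef_rot: [-0.362, -3.12, 0.005]
wrist_force: [-0.6, -0.1, -8.5]
width: 0.0196
gripper_force: 60.0
t 23.73 y 5.1 n 2108 tilt(+y down) 0.19 roll-tilt -0.00 tau [ 0.056 -0.034  0.067] Fz -8.5
t 23.77 y 4.5 n 2115 tilt(+y down) 0.19 roll-tilt -0.01 tau [0.056 0.072 0.024] Fz -9.5
t 23.82 y 3.4 n 2277 tilt(+y down) 0.19 roll-tilt 0.01 tau [-0.026 -0.021  0.018] Fz -8.9
t 23.88 y 5.8 n 1869 tilt(+y down) 0.20 roll-tilt 0.04 tau [0.012 0.026 0.048] Fz -7.9
t 23.93 y 4.2 n 1931 tilt(+y down) 0.20 roll-tilt 0.07 tau [ 0.052 -0.009 -0.011] Fz -8.0
t 23.98 y 2.8 n 1943 tilt(+y down) 0.20 roll-tilt 0.09 tau [ 0.054 -0.007  0.035] Fz -8.8
v mm/s -6
tray y angle 76.76177887383216 under z 0.059600882263204036 tool [ 0.53393592 -0.27335898  0.23159962]
side 6806.5 x -0.0799..0.0526 y -0.1705..-0.1332 ((-13.654098510742188, -152.03585815429688), (37.13391876220703, 132.0651397705078), 89.22815704345703)
side 3956.5 x -0.0557..0.0526 y 0.1002..0.1418 ((-1.84100341796875, 120.36552429199219), (41.28670120239258, 108.27882385253906), 89.09834289550781)
top 566.0 x -0.0543..0.0302 y -0.1372..-0.1284 ((-12.039817810058594, -132.80014038085938), (8.641236305236816, 84.5927734375), 89.70278930664062)
```

```bash
for i in 1 2 3; do python3 -m creep '[{"fingers":0,"x":0,"y":0,"z":0,"rx":0,"ry":0,"rz":0},{"fingers":0,"x":0,"y":0,"z":0,"rx":0,"ry":0,"rz":0},{"fingers":0,"x":0,"y":0,"z":0,"rx":0,"ry":0,"rz":0},{"fingers":0,"x":0,"y":0,"z":0,"rx":0,"ry":0,"rz":0},{"fingers":0,"x":0,"y":0,"z":0,"rx":0,"ry":0,"rz":0},{"fingers":0,"x":0,"y":0,"z":0,"rx":0,"ry":0,"rz":0},{"fingers":0,"x":0,"y":0,"z":0,"rx":0,"ry":0,"rz":0},{"fingers":0,"x":0,"y":0,"z":0,"rx":0,"ry":0,"rz":0}]' >/dev/null; done; python3 -c "
from trk import *
look(4)"
python3 -m creep '[{"fingers":0,"x":0,"y":0,"z":0.002,"rx":0,"ry":0,"rz":0},{"fingers":0,"x":0,"y":0,"z":0.004,"rx":0,"ry":0,"rz":0},{"fingers":0,"x":0,"y":0,"z":0.005,"rx":0,"ry":0,"rz":0},{"fingers":0,"x":0,"y":0,"z":0.005,"rx":0,"ry":0,"rz":0},{"fingers":0,"x":0,"y":0,"z":0.005,"rx":0,"ry":0,"rz":0},{"fingers":0,"x":0,"y":0,"z":0.004,"rx":0,"ry":0,"rz":0},{"fingers":0,"x":0,"y":0,"z":0.002,"rx":0,"ry":0,"rz":0},{"fingers":0,"x":0,"y":0,"z":0.001,"rx":0,"ry":0,"rz":0}]'
python3 -c "
from trk import *
look(3)"
python3 -m creep '[{"fingers":0,"x":0,"y":0,"z":0.001,"rx":0,"ry":0,"rz":0},{"fingers":0,"x":0,"y":0,"z":0.001,"rx":0,"ry":0,"rz":0},{"fingers":0,"x":0,"y":0,"z":0.001,"rx":0,"ry":0,"rz":0},{"fingers":0,"x":0,"y":0,"z":0.001,"rx":0,"ry":0,"rz":0}]'
python3 -c "
from trk import *
look(2)"
```

```text
t 27.12 y 3.1 n 2024 tilt(+y down) 0.19 roll-tilt 0.04 tau [ 0.102  0.079 -0.002] Fz -9.5
t 27.18 y 4.0 n 1995 tilt(+y down) 0.19 roll-tilt 0.04 tau [ 0.032  0.081 -0.015] Fz -8.5
t 27.23 y 3.0 n 2102 tilt(+y down) 0.19 roll-tilt 0.04 tau [ 0.07  -0.007  0.043] Fz -8.6
t 27.27 y 5.7 n 1938 tilt(+y down) 0.19 roll-tilt 0.04 tau [ 0.033 -0.017 -0.028] Fz -8.6
v mm/s 14
time: 28.32
tool_pos: [0.5337, -0.2733, 0.2031]
eef_rot: [0.362, 3.12, -0.005]
wrist_force: [-0.0, -0.3, -8.7]
width: 0.0196
gripper_force: 60.0
t 28.32 y 6.1 n 1817 tilt(+y down) 0.19 roll-tilt 0.04 tau [ 0.001 -0.024 -0.031] Fz -8.7
t 28.38 y 2.8 n 1645 tilt(+y down) 0.19 roll-tilt 0.04 tau [0.068 0.028 0.045] Fz -9.3
t 28.43 y 6.3 n 1715 tilt(+y down) 0.19 roll-tilt 0.04 tau [-0.005 -0.09   0.028] Fz -7.8
v mm/s 2
time: 28.98
tool_pos: [0.5337, -0.2733, 0.1991]
eef_rot: [0.362, 3.12, -0.005]
wrist_force: [0.1, 0.4, -9.6]
width: 0.0194
gripper_force: 60.0
t 28.98 y 2.1 n 1994 tilt(+y down) 0.19 roll-tilt 0.04 tau [ 0.063 -0.022  0.016] Fz -9.6
t 29.02 y 2.9 n 2206 tilt(+y down) 0.19 roll-tilt 0.03 tau [0.038 0.028 0.017] Fz -9.4
v mm/s 16
```

```bash
python3 -m creep '[{"fingers":0,"x":0,"y":0,"z":0.001,"rx":0,"ry":0,"rz":0},{"fingers":0,"x":0,"y":0,"z":0.0007,"rx":0,"ry":0,"rz":0},{"fingers":0,"x":0,"y":0,"z":0.0007,"rx":0,"ry":0,"rz":0},{"fingers":0,"x":0,"y":0,"z":0.0007,"rx":0,"ry":0,"rz":0},{"fingers":0,"x":0,"y":0,"z":0.0007,"rx":0,"ry":0,"rz":0},{"fingers":0,"x":0,"y":0,"z":0.0007,"rx":0,"ry":0,"rz":0}]'
python3 -c "
from trk import *
look(2)"
```

```text
time: 29.82
tool_pos: [0.5329, -0.2733, 0.1975]
eef_rot: [0.363, 3.12, -0.004]
wrist_force: [-17.2, 7.9, 30.7]
width: 0.0201
gripper_force: 60.0
t 29.82 y 4.4 n 2197 tilt(+y down) 0.13 roll-tilt 0.05 tau [0.988 3.585 0.018] Fz 30.7
t 29.88 y 3.3 n 2255 tilt(+y down) 0.13 roll-tilt 0.05 tau [0.94  3.026 0.062] Fz 26.4
v mm/s -20
```

```bash
python3 -m creep '[{"fingers":0,"x":0,"y":0,"z":-0.0007,"rx":0,"ry":0,"rz":0},{"fingers":0,"x":0,"y":0,"z":-0.0007,"rx":0,"ry":0,"rz":0},{"fingers":0,"x":0,"y":0,"z":-0.0005,"rx":0,"ry":0,"rz":0},{"fingers":0,"x":0,"y":0,"z":0,"rx":0,"ry":0,"rz":0}]'
python3 -c "
from trk import *
look(2); print(sensors.get_state()['ft_torque'])"
```

```text
time: 30.42
tool_pos: [0.5334, -0.2734, 0.1979]
eef_rot: [0.362, 3.12, -0.005]
wrist_force: [-6.3, 2.7, 7.1]
width: 0.0195
gripper_force: 60.0
t 30.43 y 0.9 n 2127 tilt(+y down) 0.17 roll-tilt 0.06 tau [0.473 1.463 0.033] Fz 7.1
t 30.48 y 1.8 n 2174 tilt(+y down) 0.17 roll-tilt 0.06 tau [0.488 1.417 0.056] Fz 7.0
v mm/s 20
[0.81399318 1.29686956 0.00366268]
```

```bash
python3 -m creep '[{"fingers":0,"x":0,"y":0,"z":-0.0005,"rx":0,"ry":0,"rz":0},{"fingers":0,"x":0,"y":0,"z":0,"rx":0,"ry":0,"rz":0}]' 25
python3 -m creep '[{"fingers":0,"x":0,"y":0,"z":0,"rx":0,"ry":0,"rz":0},{"fingers":0,"x":0,"y":0,"z":0,"rx":0,"ry":0,"rz":0},{"fingers":0,"x":0,"y":0,"z":0,"rx":0,"ry":0,"rz":0}]' 5
python3 -c "
from trk import *
look(3)"
```

```text
time: 30.78
tool_pos: [0.5335, -0.2734, 0.1979]
eef_rot: [0.362, 3.12, -0.005]
wrist_force: [-6.4, 2.3, 5.4]
width: 0.0199
gripper_force: 25.0
time: 31.15
tool_pos: [0.5336, -0.2734, 0.197]
eef_rot: [0.362, 3.121, -0.006]
wrist_force: [-4.0, 0.9, -0.7]
width: 0.0198
gripper_force: 5.0
t 31.15 y 2.8 n 2054 tilt(+y down) 0.20 roll-tilt 0.02 tau [0.049 0.819 0.023] Fz -0.7
t 31.20 y 4.0 n 1958 tilt(+y down) 0.20 roll-tilt 0.03 tau [ 0.073  0.777 -0.046] Fz -0.8
t 31.25 y 3.1 n 2028 tilt(+y down) 0.20 roll-tilt 0.03 tau [-0.048  0.779  0.055] Fz -1.6
v mm/s 3
```

Settled on the pad with a light grip, and the roll is still near the middle. Before releasing I'll check the placement, since the tray is still in hand.

```bash
python3 -c "
from trk import *
im=eyes.read_camera('side'); a=cv2.resize(im[170:310,230:380,::-1],None,fx=4,fy=4,interpolation=cv2.INTER_CUBIC); cv2.imwrite('pics/s5.png',a)
s=sensors.get_state();A,o=pose(s);print(o,s['tool_pos'])"
```

```text
[ 0.53355995 -0.27402111  0.02504635] [ 0.53360656 -0.27341265  0.19704526]
```

View pics/s5.png

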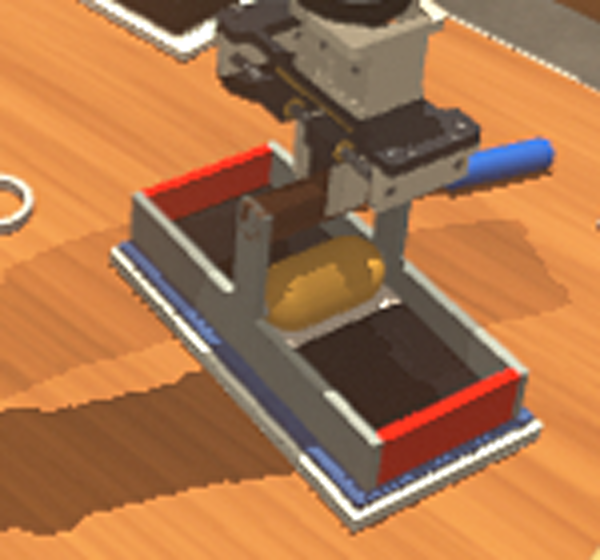

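The tray sits centred and lengthwise on the pad, with an even blue and plate margin on the near side and end. The roll is over the strip at crop (325,283). Releasing now.

```bash
python3 -m creep '[{"fingers":0.23,"x":0,"y":0,"z":0,"rx":0,"ry":0,"rz":0},{"fingers":0.26,"x":0,"y":0,"z":0,"rx":0,"ry":0,"rz":0},{"fingers":0.3,"x":0,"y":0,"z":0,"rx":0,"ry":0,"rz":0},{"fingers":0.4,"x":0,"y":0,"z":0,"rx":0,"ry":0,"rz":0},{"fingers":0.6,"x":0,"y":0,"z":0,"rx":0,"ry":0,"rz":0},{"fingers":0.8,"x":0,"y":0,"z":0,"rx":0,"ry":0,"rz":0},{"fingers":0.8,"x":0,"y":0,"z":0,"rx":0,"ry":0,"rz":0},{"fingers":0.8,"x":0,"y":0,"z":0,"rx":0,"ry":0,"rz":0}]'
python3 -c "
from trk import *
look(3)"
```

```text
time: 32.35
tool_pos: [0.5337, -0.2733, 0.1971]
eef_rot: [0.362, 3.12, -0.005]
wrist_force: [0.3, -0.4, -0.1]
width: 0.0709
gripper_force: 0.0
t 32.35 y 2.0 n 2310 tilt(+y down) 0.19 roll-tilt 0.04 tau [0.054 0.012 0.024] Fz -0.1
t 32.40 y 1.8 n 2272 tilt(+y down) 0.19 roll-tilt 0.04 tau [ 0.013  0.009 -0.011] Fz -0.1
t 32.45 y 1.8 n 2435 tilt(+y down) 0.20 roll-tilt 0.04 tau [ 0.01  -0.024 -0.02 ] Fz 0.0
v mm/s -1
```

```bash
python3 -m creep '[{"fingers":0.8,"x":0,"y":0,"z":-0.01,"rx":0,"ry":0,"rz":0},{"fingers":0.8,"x":0,"y":0,"z":-0.02,"rx":0,"ry":0,"rz":0},{"fingers":0.8,"x":0,"y":0,"z":-0.03,"rx":0,"ry":0,"rz":0},{"fingers":0.8,"x":0,"y":0,"z":-0.03,"rx":0,"ry":0,"rz":0},{"fingers":0.8,"x":0,"y":0,"z":-0.03,"rx":0,"ry":0,"rz":0},{"fingers":0.8,"x":0,"y":0,"z":-0.03,"rx":0,"ry":0,"rz":0},{"fingers":0.8,"x":0,"y":0,"z":-0.02,"rx":0,"ry":0,"rz":0},{"fingers":0.8,"x":0,"y":0,"z":-0.01,"rx":0,"ry":0,"rz":0}]' >/dev/null
python3 -m creep '[{"fingers":0.8,"x":0,"y":0.03,"z":0,"rx":0,"ry":0,"rz":0},{"fingers":0.8,"x":0,"y":0.04,"z":0,"rx":0,"ry":0,"rz":0},{"fingers":0.8,"x":0,"y":0.05,"z":0,"rx":0,"ry":0,"rz":0},{"fingers":0.8,"x":0,"y":0.05,"z":0,"rx":0,"ry":0,"rz":0},{"fingers":0.8,"x":0,"y":0.05,"z":0,"rx":0,"ry":0,"rz":0},{"fingers":0.8,"x":0,"y":0.05,"z":0,"rx":0,"ry":0,"rz":0},{"fingers":0.8,"x":0,"y":0.03,"z":0,"rx":0,"ry":0,"rz":0},{"fingers":0.8,"x":0,"y":0,"z":0,"rx":0,"ry":0,"rz":0}]'
python3 -c "
from trk import *
a=eyes.read_camera('top');b=eyes.read_camera('side')
f=lambda i:cv2.resize(i[:,:,::-1],None,fx=4,fy=4,interpolation=cv2.INTER_CUBIC)
k=np.zeros((560,800,3),np.uint8);k[:400,:400]=f(a[155:255,265:365]);k[:560,400:]=f(b[170:310,255:355]);cv2.imwrite('pics/end.png',k)"
```

```text
time: 34.5
tool_pos: [0.6025, 0.0228, 0.3753]
eef_rot: [-0.354, -3.121, 0.004]
wrist_force: [0.0, 0.0, 0.2]
width: 0.0734
gripper_force: 0.0
```

View pics/end.png

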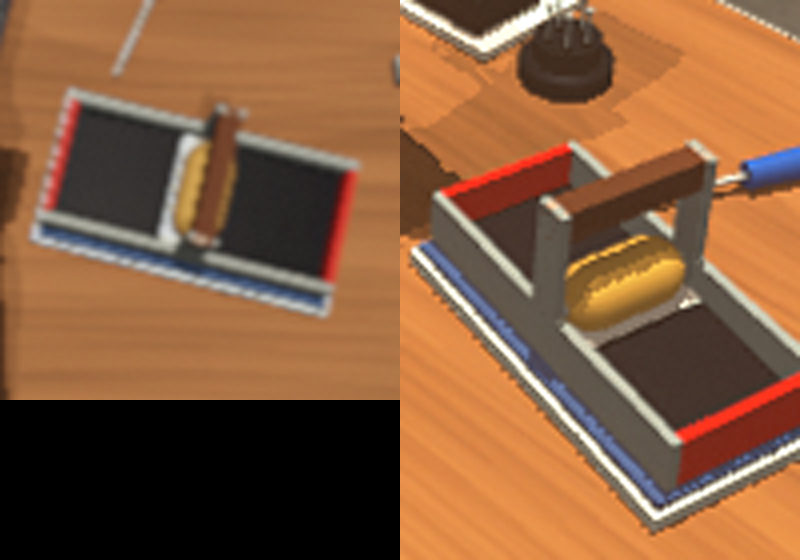

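The tray is free-standing on the pad with the roll at rest over the white strip, and the gripper is clear. One numeric check of the centring, then I'll hand in.

```bash
python3 - <<'E'
from h import *
T=lambda p:(p[0]/4+265-.4,p[1]/4+155-.4)
w=np.array([onplane("top",T(p),.062)[:2] for p in[(72,92),(358,162),(330,290),(38,215)]])
print(w.round(3).tolist(),w.mean(0),"pad top-view .531,-.274")
S=lambda p:((p[0]-400)/4+255-.4,p[1]/4+170-.4)
for p,z in(((680,438),.062),((435,195),.062),((575,145),.062)): print(onplane("side",S(p),z).round(3))
y=lambda a,b:90+np.degrees(np.arctan2(*(a-b)[::-1]))-90; print(y(w[0],w[1]),y(w[3],w[2]),"pad 76.8")
E
```

```text
[[0.627, -0.146], [0.565, -0.423], [0.441, -0.393], [0.505, -0.115]] [ 0.5345232  -0.26906801] pad top-view .531,-.274
[ 0.45  -0.395  0.062]
[ 0.508 -0.12   0.062]
[ 0.629 -0.151  0.062]
77.36310011544435 76.87921517492418 pad 76.8
```

```bash
python3 -c "
from bench import ticket
print(ticket.finish_job())"
```

```text
the job is handed in; nothing more can be done
None
```

The job is handed in at about 35 s: the tray is on the blue pad, lined up with it and centred to within about 6 mm by camera, the roll is at rest over the white strip, and the gripper is clear; on the way the roll overshot to the strip's edge (about 25 mm) and was tilted back before the carry.

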